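Shift a bench drive unit into third gear

TASK

Shift the bench drive unit into third gear: with closed fingertips or the outside of the fingers, push the red-knobbed lever by the side of its knob along the H-shaped gate - to the middle if it is not there, across to the right, then forward (away from the robot's side) fully home in the slot marked with three dots. Do not grip the knob between the fingers, keep the lever out of the fourth slot (four dots), and leave all pots, bottles, the beaker and the spanner standing where they are.

Things in the scene. Friction and masses are not known exactly. Their poses are not given: they have to be found in the camera images.
- unit: Drive unit, fixed to the bench: white gearbox 170 x 160 x 100 mm high, dark foot 190 x 180 mm, blue gate plate on top; behind it (+x) a grey motor 130 mm wide, flat deck 80 mm high, reaching 240 mm from the origin; a steel hub in front. Origin: on the bench, straight under the middle of the gate. Its x axis points forward (away from the robot, towards the motor), y to the left, z up.
- gate_centre (a point): Middle of the H gate, on the plate's top, 100 mm up. Two legs along the unit's x, at y = +18 mm (left) and -18 mm (right), each 18 mm wide and 75 mm long, joined at x = 0 by an 18 mm wide cross channel along y. White dots on the plate beyond each slot's end give its number: 1 forward left, 2 back left, 3 forward right, 4 back right.
- lever: Lever: steel stick of 10 mm diameter, red ball knob of 34 mm diameter on top. Origin: the pivot, inside the unit on its z axis, 20 mm above the bench; z runs up the stick. Knob centre 155 mm from the pivot: about 175 mm above the bench when upright, 163 mm at full lean. It stays where it is left (friction, no spring); pushing the knob takes about 2 to 5 N.
- knob_centre (a point): Centre of the red ball knob. In the unit's frame it is at x = 155 mm sin(foreaft), y = -155 mm sin(across) cos(foreaft).
- third_slot (a point): A point in the forward right slot (three dots), at plate height (100 mm): where the stick's axis crosses the gate plate when the lever is fully home in third.
- across (a joint): Sideways lean of the lever, rad: -0.221 at the left leg's end stop, 0 middle, +0.221 at the right leg's end stop. It can change legs only while foreaft is near 0 (within about 0.05, in the cross channel).
- foreaft (a joint): Forward lean of the lever, rad: 0 neutral (cross channel), +0.337 forward end stop (slots 1 and 3), -0.337 back end stop (slots 2 and 4). At the start the lever is somewhere in the left leg.
- pot_deck: Bystander: small white screw-cap pot, diameter 39 mm, 36 mm high, standing on the motor deck of the unit. Origin: centre of its underside.
- pot_left: Bystander: white screw-cap pot, diameter 45 mm, 45 mm high, on the bench to the left of the unit. Origin: centre of its underside.
- pot_right: Bystander: white screw-cap pot, diameter 45 mm, 45 mm high, on the bench to the right of the unit. Origin: centre of its underside.
- beaker: Bystander: glass beaker, diameter 68 mm, 85 mm high, on the bench to the right of the motor. Origin: centre of its underside.
- amber: Bystander: amber glass bottle, diameter 64 mm, 150 mm high, further to the left. Origin: centre of its underside.
- wash: Bystander: white plastic bottle with blue cap, diameter 60 mm, 160 mm high, further to the left. Origin: centre of its underside.
- spanner: Bystander: 170 mm steel spanner lying on the bench, to the right. Origin: under its middle.

How it is judged (in metres and radians):
On the way, in this order (a step that is already met when the one before it is completed fails the run):
1. the lever is across on the right, in neutral (value of joint across above 0.14 rad and value of joint foreaft between -0.1 and 0.1 rad), for 0.05 s.
2. the lever is fully home in the third slot (value of joint across above 0.14 rad and value of joint foreaft above 0.3 rad), for 0.2 s.
At the end, for the whole second after the job is handed in: The lever rests in the third slot: across above 0.14 rad and foreaft above 0.30 rad (stop at 0.337, so the knob is within about 6 mm of its end), at rest; every bystander within 20 mm of where it stood (all of step 2 and value of joint foreaft below 0.36 rad and velocity of joint foreaft between -0.05 and 0.05 rad/s and velocity of joint across between -0.05 and 0.05 rad/s and distance of each of pot_deck, pot_left, pot_right, beaker, amber, wash, spanner from where it was at the start of the episode below 0.02 m); the robot touches nothing.
It fails at once if the knob is taken between the fingers (the grasp point is within 12 mm of the knob's axis, seen from above, while the fingers touch the lever) (horizontal distance between the grasp point and knob_centre below 0.012 m and contact force between the fingers and lever above 0.5 N).
It fails at once if the lever enters the fourth slot (value of joint across above 0.1 rad and value of joint foreaft below -0.15 rad).
It fails at once if a bystander is moved by more than 20 mm or lifted (distance of any of pot_deck, pot_left, pot_right, beaker, amber, wash, spanner from where it was at the start of the episode above 0.02 m).
It also fails if it takes over 54 s, if anything falls off the work surface, if the arm or the gripper's body presses on something with over 40 N, if the wrist force passes 120 N, or if a joint passes its speed limit or range.

ROBOT

A 6-joint arm with a two-finger parallel gripper is mounted at the origin on the work surface. World frame = base frame: x ahead of the robot, y to its left, z up, the work surface at z = 0. Lengths are in m, angles in degrees, forces in N, time in s.
With the tool pointing down it reaches from about 0.35 to 0.775 m from the base axis. Payload 5.5 kg.
Tool frame: the origin (TCP) lies on the centre line of the jaws, within the pads' length; the fingertips stand 17 mm ahead of it and the grasp point (between the pads) lies 2 mm behind it (manip.tcp_to_tips is the distance from the TCP to the fingertips, in m); z points along the fingers, y is the direction in which the jaws open and shut (so a half turn about z gives the same grasp; the last joint's range is limited). The gripper opens to 85 mm and grips with 20 to 120 N. Pads are 22 mm wide; open, the fingers measure 114 mm over their backs; the gripper's body (76 mm by 85 mm) begins 54 mm behind the grasp point. The pads swing forward as they close: fully open they stand 13 mm farther back than shut.
Start: joints at [58.293, 17.945, 2.641, 74.691, 0, 82.002], TCP at [0.231, 0.527, 0.248] pointing down, gripper open.
Joint ranges: [-158.12, 158.12], [-49.38, 96.58], [-58.88, 72.47], [-126.05, 133.96], [-84.25, 85.87], [-180, 180]. Speed limits (degrees/s): [147.25, 147.25, 180, 180, 180, 180].

INTERFACE

Orientations are given as [roll, pitch, yaw] about the fixed x, y, z axes, in that order (R = Rz(yaw) Ry(pitch) Rx(roll)).
In Python, from workcell import status, eyes, manip gives the robot as it stands.
- The arm moves only by the tool send_rows, never from a script. Its argument "series" is a list of rows, each a list of 7 numbers: the shift along the world's x, y, z in cm, then the turn, a rotation vector about the world's x, y, z in degrees, then the closure, from -1 (fully open) to 1 (shut). A call has 1 to 10 rows; each row shifts and turns the commanded pose from where the row before left it; what a row does not reach is not made up. A row lasts 1/8 s, in which the tool goes at most 62.5 mm and 10.7 degrees, less where a joint would pass 70% of its speed; a pose out of reach is approached as far as the arm can. A call with a gripper value outside its range is refused whole. The fingers move at their own pace and stop on an object; "newtons" is the grip in N (left out, the last holds). Time passes only in rows, so rows that do not move let the fingers close. It gives the time, the measured TCP pose, the force and the opening at its end, in the units of the state.
- status.sense(): the state, without advancing time (a new reading comes with each control period).
- eyes.snapshot(name): name is "side" or "top" or "wrist"; returns a dict with "pixels" (480x640x3 uint8, blue, green, red), "mtx" (3x3 intrinsics, pixels), "rvec" (rotation vector, rad) and "tvec" (3), from world to camera coordinates, as OpenCV has them. Camera axes: x right, y down, z forward; pixel columns grow to the right and rows downward; lengths in m; the calibration is good to about 2 mm. A picture is of the moment at which its call begins. There is no depth.
- manip.close_job(): hands the job in, once; it reports no verdict.
The state is a dict: "time": time; "qpos": joint angles; "dq": joint speeds; "effort": joint torques, N m; "eef_pos": TCP position; "tool_rot": TCP orientation; "contact_force": force on the tool from outside, world axes, zero at the start; "ft_torque": the same for the moment, N m; "finger_gap": finger opening in m.
Only numpy, scipy, OpenCV 4.12 (cv2) and the standard library are available. Lean on these libraries where they do the work, as an engineer would, in place of code of your own. Each camera call takes 0.05 s, during which the arm holds its last target. There are 200 camera calls.

## Working session

There is one attempt and no reset: what is moved stays moved. The work goes in short steps, Python scripts to look and compute and a tool call to move; the robot and the scene stay as the last step left them, time stands still between calls to the robot, and variables do not carry over. Pictures are saved under pics/ and viewed, about 8 in all and at most 12, crops included, and the job is handed in when it is done.

Besides the shell and the picture viewer there is one more tool, called as name(argument=value, ...), one argument or row to a line, values as JSON. send_rows: Moves the arm, as the interface text tells. Its arguments: {"type":"object","properties":{"series":{"type":"array"},"newtons":{"type":"number"}},"required":["series"]}

```bash
mkdir -p pics
cat > h.py <<'E'
import numpy as np, cv2
from workcell import status, eyes, manip
def ray(s,uv):
    R=cv2.Rodrigues(np.array(s["rvec"],float))[0];t=np.array(s["tvec"],float).ravel()
    p=cv2.undistortPoints(np.array([[uv]],float),np.array(s["mtx"],float),None).ravel()
    return -R.T@t, R.T@np.array([p[0],p[1],1])
def plane(s,uv,z):
    c,d=ray(s,uv);return c+d*(z-c[2])/d[2]
def cross(s1,u1,s2,u2):
    c1,d1=ray(s1,u1);c2,d2=ray(s2,u2);n=np.cross(d1,d2)
    a=np.linalg.solve(np.c_[d1,-d2,n],c2-c1);return c1+a[0]*d1+a[2]*n/2, abs(a[2])*np.linalg.norm(n)
def blobs(im,lo,hi,amin=60):
    h=cv2.cvtColor(im,cv2.COLOR_BGR2HSV);m=cv2.inRange(h,lo,hi)
    if lo[0]==0 and hi[0]<15: m|=cv2.inRange(h,(170,)+lo[1:],(180,)+hi[1:])
    n,l,st,c=cv2.connectedComponentsWithStats(m)
    return m,l,[(i,st[i].tolist(),c[i].round(1).tolist()) for i in range(1,n) if st[i][4]>amin]
E
python3 - <<'E'
from h import *
print(status.sense())
for n in("top","side"):
    s=eyes.snapshot(n);cv2.imwrite(f"pics/{n}0.png",s["pixels"]);np.save(f"pics/{n}0.npy",s,allow_pickle=True)
    print(n,ray(s,(320,240)))
    print("red",[b[1:] for b in blobs(s["pixels"],(0,120,60),(8,255,255))[2]])
    print("blue",[b[1:] for b in blobs(s["pixels"],(95,90,40),(125,255,255))[2]])
E
```

```text
{'time': 0.0, 'qpos': array([ 5.82926378e+01,  1.79912136e+01,  2.57612795e+00,  7.46904828e+01,
       -4.52170896e-04,  8.20012605e+01]), 'dq': array([-0.02292969,  0.12157513, -0.08093231, -0.10374913,  0.01411196,
        0.02076923]), 'effort': array([-1.30357871e-04, -4.80621064e+01,  2.98537034e+01,  1.92866108e-02,
       -1.75225146e-04,  2.00111765e-05]), 'eef_pos': array([0.23095418, 0.5260475 , 0.24739873]), 'tool_rot': array([-1.79895396e+02, -1.42422123e-02,  1.56291365e+02]), 'contact_force': array([-0.3687748 ,  0.12259595,  1.06019917]), 'ft_torque': array([ 0.03057947,  0.03115837, -0.05445803]), 'finger_gap': 0.08546358293706152}
top (array([0.44175457, 0.00164894, 1.36946785]), array([ 0.11170056,  0.01220927, -0.99367412]))
red [([155, 113, 9, 9, 67], [159.0, 117.1]), ([179, 113, 9, 9, 64], [183.0, 117.2]), ([203, 113, 9, 10, 67], [207.0, 117.8]), ([227, 114, 10, 9, 67], [231.2, 117.9]), ([297, 256, 16, 16, 195], [304.2, 263.3])]
blue [([413, 90, 62, 44, 2255], [443.4, 110.9]), ([154, 95, 98, 44, 2335], [207.0, 118.5]), ([274, 204, 87, 90, 4853], [316.8, 247.7]), ([556, 212, 46, 27, 217], [578.6, 225.3]), ([21, 230, 15, 12, 114], [27.8, 235.2]), ([118, 232, 15, 13, 142], [124.7, 238.1])]
side (array([ 0.06858177, -0.84699933,  1.13498378]), array([ 0.35620845,  0.61357645, -0.70473876]))
red [([294, 225, 12, 13, 117], [299.3, 230.7])]
blue [([0, 128, 35, 39, 859], [14.5, 148.2]), ([249, 148, 9, 9, 70], [253.2, 151.7]), ([330, 153, 64, 56, 1489], [361.4, 182.8]), ([273, 222, 89, 64, 2599], [318.0, 252.9]), ([453, 260, 63, 51, 1673], [483.6, 285.1]), ([477, 406, 18, 59, 380], [485.3, 437.4])]
```

View pics/top0.png

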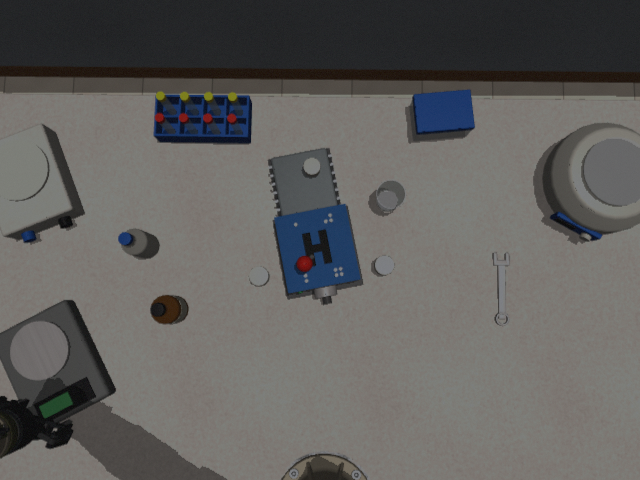

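View pics/side0.png

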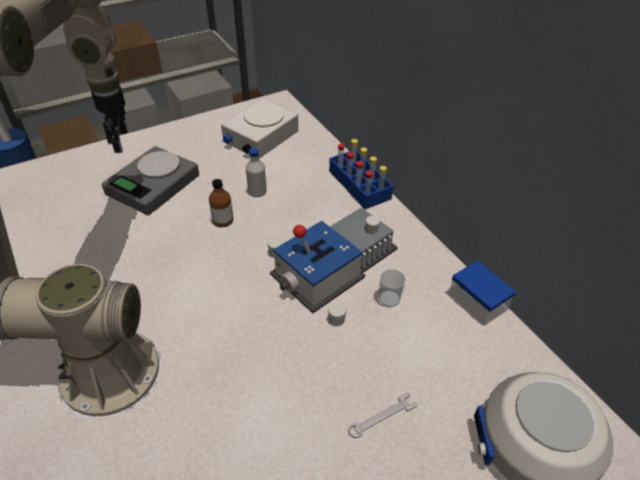

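The top view shows the unit at about (317,248), turned slightly, with the knob at (304,263), back left near slot 2. The pots are at (259,276), (384,265) and (312,166), and the beaker is at (389,198). Next I measure the plate, yaw and knob.

Run:
```python
from h import *
T=np.load("pics/top0.npy",allow_pickle=True).item();S=np.load("pics/side0.npy",allow_pickle=True).item()
def quad(s,near):
    m,l,b=blobs(s["pixels"],(95,90,40),(125,255,255))
    i=min(b,key=lambda q:np.hypot(q[2][0]-near[0],q[2][1]-near[1]))[0]
    mm=(l==i).astype(np.uint8);c=max(cv2.findContours(mm,0,1)[0],key=cv2.contourArea)
    h=cv2.convexHull(c)[:,0].astype(float)
    return np.array([plane(s,p,.1)[:2] for p in h])
for n,s,near in(("top",T,(317,248)),("side",S,(318,253))):
    w=quad(s,near);r=cv2.minAreaRect((w*1000).astype(np.float32));print(n,"plate rect mm",r)
k,e=cross(T,(304.2,263.3),S,(299.3,230.7));print("knob",k,e)
for n,uv,z in(("pot_deck",(312,166),.116),("pot_left",(259,276),.045),("pot_right",(384,265),.045),("beaker",(389,198),.085)):
    print(n,plane(T,uv,z).round(3))
s=T["pixels"][195:305,265:370];cv2.imwrite("pics/crop.png",cv2.resize(s,None,fx=5,fy=5,interpolation=2))
# dots: bright low-sat spots inside plate
h=cv2.cvtColor(T["pixels"],cv2.COLOR_BGR2HSV);m=cv2.inRange(h,(0,0,150),(180,70,255));m[:207]=0;m[285:]=0;m[:,:285]=0;m[:,352:]=0
n,l,st,c=cv2.connectedComponentsWithStats(m)
for i in range(1,n):print("dot",st[i][4],c[i].round(1),plane(T,c[i],.1).round(3)[:2])
# dark H
m=cv2.inRange(h,(0,0,0),(180,255,45));m[:225]=0;m[275:]=0;m[:,:295]=0;m[:,340:]=0
n,l,st,c=cv2.connectedComponentsWithStats(m)
for i in range(1,n):
  if st[i][4]>20:print("H",st[i],c[i],plane(T,c[i],.1).round(4))
```

```text
top plate rect mm ((567.4560546875, 24.655120849609375), (171.70974731445312, 161.01815795898438), 11.978078842163086)
side plate rect mm ((565.5439453125, 21.126922607421875), (173.42437744140625, 162.1836700439453), 11.406679153442383)
knob [0.52783773 0.04818191 0.16897372] 4.3877941546241364e-05
pot_deck [0.746 0.037 0.116]
pot_left [0.506 0.155 0.045]
pot_right [ 0.536 -0.128  0.045]
beaker [ 0.683 -0.135  0.085]
H [302 230  30  33 481] [317.56756757 245.66943867] [0.5719 0.0224 0.1   ]
```

View pics/crop.png

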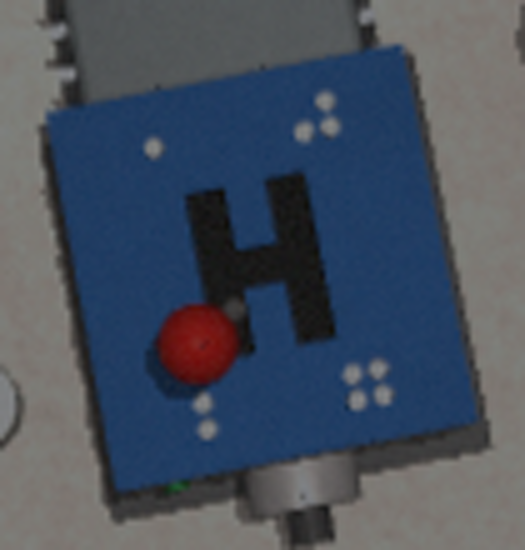

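Plate centre is (0.567, 0.023) with yaw about 11.7°. Sizes check at 172×161 mm. The knob is at unit (-33, +32) mm, z 169 mm, which matches the left leg partly back in slot 2. I go behind the knob, high, with fingers shut.

send_rows(
  series=[
    [2.5,-4.9,0,0,0,3.5,1],
    [2.5,-4.9,0,0,0,3.5,1],
    [2.5,-4.9,0,0,0,3.5,1],
    [2.5,-4.9,0,0,0,3.5,1],
    [2.5,-4.9,0,0,0,3.5,1],
    [2.5,-4.9,0,0,0,3.5,1],
    [2.5,-4.9,0,0,0,3.5,1],
    [2.5,-4.9,0,0,0,3.5,1],
    [2.5,-4.9,0,0,0,3.5,1],
    [2.5,-4.9,0,0,0,3.5,1],
  ],
  newtons=40,
)

```text
time: 1.35
eef_pos: [0.4816, 0.0348, 0.2481]
tool_rot: [180.0, -0.0, -168.6]
contact_force: [0.5, 1.3, 0.1]
finger_gap: -0.0002
```

send_rows(
  series=[
    [0,0,0,0,0,0,1],
    [0,0,0,0,0,0,1],
    [0,0,0,0,0,0,1],
  ],
)

```text
time: 1.72
eef_pos: [0.4805, 0.0376, 0.2482]
tool_rot: [180.0, -0.0, -168.6]
contact_force: [-0.4, 0.9, 0.1]
finger_gap: -0.0002
```

send_rows(
  series=[
    [0,0,-2,0,0,0,1],
    [0,0,-2,0,0,0,1],
    [0,0,-2,0,0,0,1],
    [0,0,-2.4,0,0,0,1],
    [0,0,0,0,0,0,1],
    [0,0,0,0,0,0,1],
  ],
)

```text
time: 2.48
eef_pos: [0.4814, 0.0372, 0.1652]
tool_rot: [-180.0, 0.0, -168.6]
contact_force: [-0.6, 0.5, 0.1]
finger_gap: 0.0
```

```bash
cat >> h.py <<'E'
O=np.array([.5665,.023]);Y=np.radians(11.7)
def U(p):
    d=np.array(p[:2])-O;c,s=np.cos(Y),np.sin(Y);return np.array([c*d[0]+s*d[1],-s*d[0]+c*d[1]])*1000
def look(tag=None):
    T=eyes.snapshot("top");S=eyes.snapshot("side")
    for n,s,c in(("top",T,(317,248)),("side",S,(310,230))):
        b=[q for q in blobs(s["pixels"],(0,120,60),(8,255,255),15)[2] if np.hypot(q[2][0]-c[0],q[2][1]-c[1])<60]
        print(n,b)
        for q in b[:1]: print("  knob at z.17, unit mm",U(plane(s,q[2],.17)))
        if b: s["k"]=max(b,key=lambda q:q[1][4])[2]
    if "k" in T and "k" in S:
        p,e=cross(T,T["k"],S,S["k"]);u=U(p);print("knob",p.round(4),"err",round(e,4),"unit mm",u.round(1))
        f=np.arcsin(u[0]/155);print("foreaft",f,"across",np.arcsin(-u[1]/155/np.cos(f)))
    st=status.sense();print("t",st["time"],"tcp",st["eef_pos"].round(4),"unit",U(st["eef_pos"]).round(1),"F",st["contact_force"].round(1))
    if tag:
        im=np.hstack([cv2.resize(T["pixels"][180:330,240:400],(400,375)),cv2.resize(S["pixels"][160:310,230:390],(400,375))]);cv2.imwrite(f"pics/{tag}.png",im)
E
python3 -c "from h import *;look('a1')"
```

```text
top []
side [(5, [298, 225, 8, 12, 51], [301.7, 230.5])]
  knob at z.17, unit mm [-28.41906898  28.2987162 ]
t 2.575 tcp [0.4819 0.0369 0.1655] unit [-80.   30.7] F [ 0.3 -0.7  0.5]
```

View pics/a1.png

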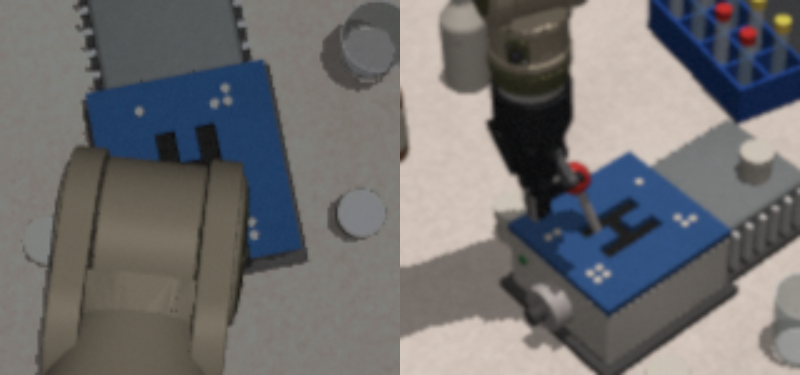

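The fingers stand behind the knob (side view, knob at about (575,180) in the crop). I push forward along unit x.

send_rows(
  series=[
    [0.49,0.1,0,0,0,0,1],
    [0.49,0.1,0,0,0,0,1],
    [0.49,0.1,0,0,0,0,1],
    [0.49,0.1,0,0,0,0,1],
    [0.49,0.1,0,0,0,0,1],
    [0.49,0.1,0,0,0,0,1],
    [0.49,0.1,0,0,0,0,1],
    [0.49,0.1,0,0,0,0,1],
    [0.49,0.1,0,0,0,0,1],
    [0,0,0,0,0,0,1],
  ],
)

```text
time: 3.82
eef_pos: [0.526, 0.0456, 0.1643]
tool_rot: [180.0, 0.0, -168.7]
contact_force: [-1.8, 0.3, 1.6]
finger_gap: -0.0003
```

```bash
python3 -c "from h import *;look('a2')"
```

```text
top []
side []
t 3.925 tcp [0.5257 0.0455 0.1643] unit [-35.4  30.3] F [-1.4 -0.7  0.1]
```

send_rows(
  series=[
    [0.4,0.08,0,0,0,0,1],
    [0,0,0,0,0,0,1],
    [0,0,0,0,0,0,1],
    [-1,-0.2,0,0,0,0,1],
    [-1,-0.2,0,0,0,0,1],
    [0,0,4,0,0,0,1],
    [0,0,4,0,0,0,1],
    [0,4,0,0,0,0,1],
    [0,4,0,0,0,0,1],
    [0,0,0,0,0,0,1],
  ],
)

```text
time: 5.18
eef_pos: [0.5087, 0.124, 0.2445]
tool_rot: [180.0, 0.0, -168.5]
contact_force: [0.3, -0.8, -0.6]
finger_gap: 0.0001
```

```bash
python3 -c "from h import *;look('a3')"
```

```text
top [(5, [294, 243, 16, 16, 201], [301.4, 250.3])]
  knob at z.17, unit mm [-5.28874931 33.21249861]
side [(5, [302, 219, 12, 13, 116], [307.3, 224.7])]
  knob at z.17, unit mm [-4.00143329 35.29526726]
knob [0.5543 0.0544 0.1725] err 0.0002 unit mm [-5.6 33.2]
foreaft -0.03627367905938356 across -0.21608597733200802
t 5.275 tcp [0.5089 0.1222 0.2443] unit [-36.3 108.8] F [ 0.2 -0.1  0.2]
```

The knob is at unit (-5.6, 33), foreaft -0.036, so it is in the cross-channel window. I go to its left and push right, drifting slightly forward.

send_rows(
  series=[
    [1.75,-1.0,0,0,0,0,1],
    [1.75,-1.0,0,0,0,0,1],
    [0,0,-4,0,0,0,1],
    [0,0,-4,0,0,0,1],
    [0,0,0,0,0,0,1],
    [-0.08,-0.5,0,0,0,0,1],
    [-0.08,-0.5,0,0,0,0,1],
    [-0.08,-0.5,0,0,0,0,1],
    [-0.08,-0.5,0,0,0,0,1],
    [0,0,0,0,0,0,1],
  ],
)

```text
time: 6.52
eef_pos: [0.5414, 0.0824, 0.1649]
tool_rot: [180.0, 0.1, -168.7]
contact_force: [0.0, 1.3, 1.0]
finger_gap: -0.0002
```

```bash
python3 -c "from h import *;look('a4')"
```

```text
top []
side [(5, [301, 218, 13, 14, 122], [307.0, 224.7])]
  knob at z.17, unit mm [-4.5777062  35.79269752]
t 6.625 tcp [0.5413 0.0825 0.1647] unit [-12.6  63.4] F [-0.2  1.6  2. ]
```

I used the wrong sign for the slant on those rows; unit -y is world (+0.2, -0.98). I back off, re-centre in x, then push right.

send_rows(
  series=[
    [-0.06,0.3,0,0,0,0,1],
    [0.78,0.16,0,0,0,0,1],
    [0.11,-0.49,0,0,0,0,1],
    [0.11,-0.49,0,0,0,0,1],
    [0.11,-0.49,0,0,0,0,1],
    [0.11,-0.49,0,0,0,0,1],
    [0,0,0,0,0,0,1],
  ],
)

```text
time: 7.5
eef_pos: [0.5528, 0.0667, 0.1643]
tool_rot: [-180.0, -0.0, -168.8]
contact_force: [0.1, 2.9, 1.6]
finger_gap: 0.0001
```

```bash
python3 -c "from h import *;look('a5')"
```

```text
top []
side [(5, [305, 222, 13, 13, 119], [311.5, 227.8])]
  knob at z.17, unit mm [-3.38148066 19.67594264]
t 7.6 tcp [0.5527 0.0669 0.1642] unit [-4.6 45.8] F [0.2 1.3 0.7]
```

send_rows(
  series=[
    [0.11,-0.49,0,0,0,0,1],
    [0.11,-0.49,0,0,0,0,1],
    [0.11,-0.49,0,0,0,0,1],
    [0.11,-0.49,0,0,0,0,1],
    [0.11,-0.49,0,0,0,0,1],
    [0.11,-0.49,0,0,0,0,1],
    [0.11,-0.49,0,0,0,0,1],
    [0.11,-0.49,0,0,0,0,1],
    [0,0,0,0,0,0,1],
  ],
)

```text
time: 8.72
eef_pos: [0.5615, 0.0276, 0.164]
tool_rot: [-180.0, -0.0, -168.7]
contact_force: [-0.2, 0.7, -0.2]
finger_gap: 0.0001
```

```bash
python3 -c "from h import *;look('a6')"
```

```text
top []
side [(5, [316, 231, 13, 12, 125], [322.1, 236.6])]
  knob at z.17, unit mm [ -4.14562031 -21.57309354]
t 8.825 tcp [0.5614 0.0278 0.1641] unit [-4.   5.7] F [-0.7  1.3 -0.6]
```

send_rows(
  series=[
    [0.11,-0.49,0,0,0,0,1],
    [0.09,-0.39,0,0,0,0,1],
    [0,0,0,0,0,0,1],
    [0,0,0,0,0,0,1],
  ],
)

```text
time: 9.32
eef_pos: [0.5635, 0.0192, 0.1643]
tool_rot: [-180.0, -0.0, -168.7]
contact_force: [-0.1, -0.2, -1.3]
finger_gap: -0.0
```

```bash
python3 -c "from h import *;look('a7')"
```

```text
top []
side [(4, [318, 232, 13, 14, 130], [324.3, 238.8])]
  knob at z.17, unit mm [ -5.17562092 -30.95504974]
t 9.425 tcp [0.5636 0.0192 0.1644] unit [-3.6 -3.1] F [-1.4  1.8 -0.6]
```

The knob is at about (-5, -31), across about 0.2, so it is right and in neutral. I back off, go round over the top and come down behind it.

send_rows(
  series=[
    [-0.2,1.0,0,0,0,0,1],
    [-0.2,1.0,0,0,0,0,1],
    [0,0,4,0,0,0,1],
    [0,0,4,0,0,0,1],
    [-2.4,-3.0,0,0,0,0,1],
    [-2.4,-2.9,0,0,0,0,1],
    [0,0,0,0,0,0,1],
    [0,0,-4,0,0,0,1],
    [0,0,-4,0,0,0,1],
    [0,0,0,0,0,0,1],
  ],
)

```text
time: 10.68
eef_pos: [0.5096, -0.0184, 0.1618]
tool_rot: [179.9, -0.3, -168.7]
contact_force: [0.1, -0.7, 1.2]
finger_gap: 0.0003
```

```bash
python3 -c "from h import *;look('a8')"
```

```text
top []
side [(5, [320, 233, 11, 13, 89], [325.6, 237.7])]
  knob at z.17, unit mm [ -0.15804975 -30.1650791 ]
t 10.775 tcp [ 0.5121 -0.0191  0.1651] unit [-61.8 -30.2] F [-0.2 -0.3  0.4]
```

View pics/a8.png

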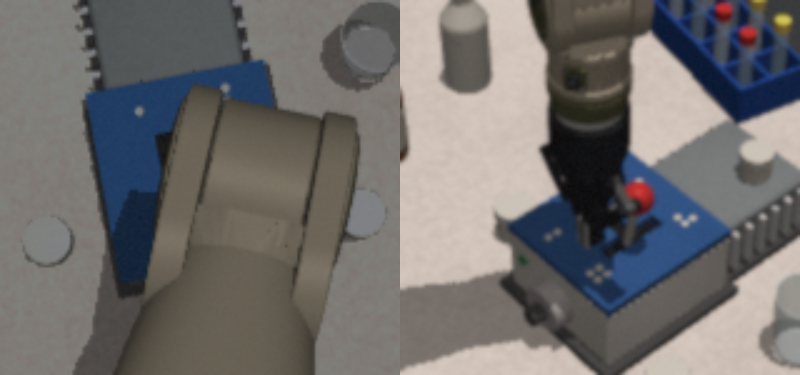

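The fingers stand behind the knob on the right leg (knob at about (638,197) in the crop). I push forward into third.

send_rows(
  series=[
    [0.59,0.12,0,0,0,0,1],
    [0.59,0.12,0,0,0,0,1],
    [0.59,0.12,0,0,0,0,1],
    [0.59,0.12,0,0,0,0,1],
    [0.59,0.12,0,0,0,0,1],
    [0.59,0.12,0,0,0,0,1],
    [0.59,0.12,0,0,0,0,1],
    [0.59,0.12,0,0,0,0,1],
    [0.59,0.12,0,0,0,0,1],
    [0.59,0.12,0,0,0,0,1],
  ],
)

```text
time: 12.02
eef_pos: [0.5709, -0.0076, 0.1643]
tool_rot: [180.0, -0.0, -168.7]
contact_force: [-2.8, -1.1, 1.4]
finger_gap: -0.0
```

```bash
python3 -c "from h import *;look('a9')"
```

```text
top []
side []
t 12.125 tcp [ 0.5712 -0.0075  0.1642] unit [ -1.5 -30.9] F [-1.6 -0.7  1. ]
```

send_rows(
  series=[
    [0.49,0.1,0,0,0,0,1],
    [0.49,0.1,0,0,0,0,1],
    [0.49,0.1,0,0,0,0,1],
    [0.49,0.1,0,0,0,0,1],
    [0.39,0.08,0,0,0,0,1],
    [0,0,0,0,0,0,1],
    [0,0,0,0,0,0,1],
  ],
)

```text
time: 13.0
eef_pos: [0.5944, -0.0029, 0.1646]
tool_rot: [-180.0, 0.1, -168.7]
contact_force: [-0.8, -0.2, -0.3]
finger_gap: -0.0002
```

send_rows(
  series=[
    [0.2,0.04,0,0,0,0,1],
    [0,0,0,0,0,0,1],
    [0,0,0,0,0,0,1],
  ],
)

```text
time: 13.38
eef_pos: [0.596, -0.0025, 0.1644]
tool_rot: [180.0, 0.0, -168.7]
contact_force: [-2.2, 0.4, -0.5]
finger_gap: 0.0001
```

send_rows(
  series=[
    [0.15,0.03,0,0,0,0,1],
    [0,0,0,0,0,0,1],
    [0,0,0,0,0,0,1],
  ],
)

```text
time: 13.75
eef_pos: [0.5975, -0.0022, 0.1643]
tool_rot: [180.0, -0.0, -168.7]
contact_force: [-2.0, 1.0, -1.9]
finger_gap: -0.0
```

send_rows(
  series=[
    [0.15,0.03,0,0,0,0,1],
    [0,0,0,0,0,0,1],
    [0,0,0,0,0,0,1],
  ],
)

```text
time: 14.12
eef_pos: [0.5991, -0.0019, 0.1643]
tool_rot: [180.0, 0.0, -168.7]
contact_force: [-2.2, -0.1, -1.5]
finger_gap: -0.0001
```

send_rows(
  series=[
    [0.15,0.03,0,0,0,0,1],
    [0,0,0,0,0,0,1],
    [0,0,0,0,0,0,1],
  ],
)

```text
time: 14.5
eef_pos: [0.6002, -0.0016, 0.1641]
tool_rot: [180.0, -0.0, -168.7]
contact_force: [-3.6, 0.1, -2.4]
finger_gap: 0.0001
```

Force is beginning to rise, which suggests the stop. One more small step to confirm, then I retreat.

send_rows(
  series=[
    [0.15,0.03,0,0,0,0,1],
    [0,0,0,0,0,0,1],
    [0,0,0,0,0,0,1],
  ],
)

```text
time: 14.88
eef_pos: [0.6013, -0.0013, 0.1639]
tool_rot: [180.0, -0.1, -168.7]
contact_force: [-5.0, -0.7, -2.8]
finger_gap: 0.0
```

send_rows(
  series=[
    [-1.0,-0.2,0,0,0,0,1],
    [-1.0,-0.2,0,0,0,0,1],
    [0,0,4,0,0,0,1],
    [0,0,4,0,0,0,1],
    [-2,5,0,0,0,0,1],
    [-2,5,0,0,0,0,1],
    [-2,5,0,0,0,0,1],
    [0,0,0,0,0,0,1],
    [0,0,0,0,0,0,1],
  ],
)

```text
time: 16.0
eef_pos: [0.5224, 0.1447, 0.2451]
tool_rot: [-180.0, 0.1, -168.7]
contact_force: [0.6, -0.2, -0.9]
finger_gap: -0.0006
```

```bash
python3 -c "from h import *;look('b1')"
```

```text
top [(5, [319, 210, 16, 16, 187], [326.4, 217.4])]
  knob at z.17, unit mm [ 52.47522487 -30.39854685]
side [(5, [336, 224, 12, 13, 122], [341.3, 229.9])]
  knob at z.17, unit mm [ 48.36847044 -35.13633132]
knob [0.6249 0.004  0.1636] err 0.0004 unit mm [ 53.3 -30.5]
foreaft 0.350890192017327 across 0.21088806951942973
t 16.1 tcp [0.5227 0.1438 0.2446] unit [-18.4 127.1] F [ 0.4  0.1 -0.6]
```

View pics/b1.png

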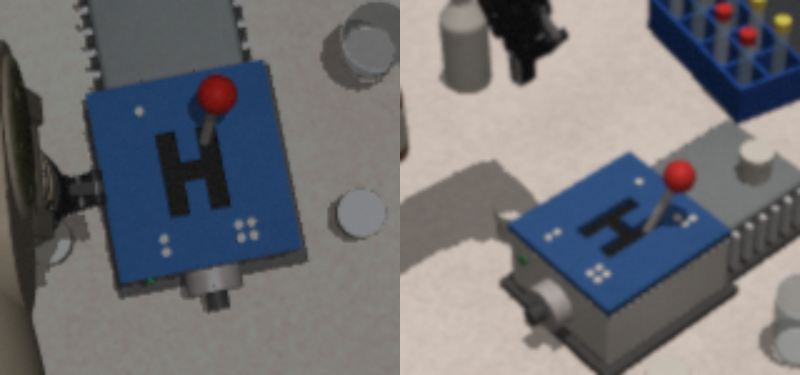

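The knob is forward right at z 164 mm, which matches full lean in third. The pots and beaker look unmoved and the fingers are clear. I hand it in.

```bash
python3 -c "from h import *;print(manip.close_job())"
```

```text
the job is handed in; nothing more can be done
None
```

The lever is in third gear and the job is handed in; the hand-in gives no verdict. With shut fingers I pushed the knob by its side: forward out of the second slot to the middle, across to the right, then forward until the force rose at the stop. The last reading there was about 5 N. The job took about 16 s of the 54 s allowed.

- **Lever position:** from two camera views the knob ended at unit x +53 mm, y -31 mm and height 164 mm. That gives foreaft about 0.35 and across about 0.21.
- **Disagreement with the end stop:** 0.35 is slightly past the 0.337 stop. I put this down to the roughly 2 mm calibration error, which also showed as a few mm between the two views' plate centres.
- **Step 1 (right, in neutral):** I judged this from the side view alone, because the wrist hid the top view. The knob was then at about (-5, -31) mm.
- **Bystanders:** the nearby pots and beaker looked unmoved in the last pictures, but I did not measure them again. The amber bottle and spanner were outside the last crops, and the wash bottle was only partly in view; the tool passed well above the two bottles and never went near the spanner.
- **Slip on the way:** one short approach slanted the wrong way because of a sign error. I corrected it before the sideways push, and the knob had not moved measurably.

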